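Put the plug gauges away and shut the gauge case

ROBOT

A 6-joint arm with a two-finger parallel gripper is mounted at the origin on the work surface. World frame = base frame: x ahead of the robot, y to its left, z up, the work surface at z = 0. Lengths are in mm, angles in rad, forces in N, time in s.
With the tool pointing down it reaches from about 300 to 775 mm from the base axis. Payload 14.6 kg.
Tool frame: the origin (TCP) lies midway between the tips of the shut fingers; the grasp point (between the pads) lies 19 mm behind it (pinch_z is the distance from the TCP to the grasp point, in mm); z points along the fingers, y is the direction in which the jaws open and shut (so a half turn about z gives the same grasp; the last joint's range is limited). The gripper opens to 94 mm and grips with 3 to 60 N. Pads are 16 mm wide; open, the fingers measure 119 mm over their backs; the gripper's body (75 mm by 177 mm) begins 78 mm behind the grasp point.
Start: joints at [1.035, 0.3, 1.521, -0, 1.321, -0.067], TCP at [248.495, 490.652, 205.446] pointing down, gripper open.
Joint ranges: [-3.03, 3.03], [-0.79, 2.21], [0.23, 2.52], [-1.04, 4.18], [0, 3.07], [-2.55, 2.55]. Speed limits (rad/s): [2.22, 2.22, 2.57, 3.14, 3.14, 3.14].

INTERFACE

Orientations are given as [roll, pitch, yaw] about the fixed x, y, z axes, in that order (R = Rz(yaw) Ry(pitch) Rx(roll)).
In Python, from cell import read_state, camera, sign_off, pinch_z gives the robot as it stands. The module is installed in compiled form; this text tells all that it offers.
- The arm moves only by the tool servo_tool, never from a script. Its argument "series" is a list of rows, each a list of 6 numbers: the shift along the tool's x, y, z in cm, then the turn, a rotation vector about the tool's x, y, z in rad. In form: [[tx, ty, tz, rx, ry, rz], ...]. A call has exactly 10 rows; each row is the pose to reach, as a shift and turn from the pose commanded when the call began, along the tool's axes at that moment; what a row does not reach only later rows make up. A row lasts 1/12 s, in which the tool goes at most 41.7 mm and 7.16 degrees, less where a joint would pass 70% of its speed; a pose out of reach is approached as far as the arm can. A call with a gripper value outside its range is refused whole. "gripper" is the finger opening in cm, from 0 to 9.4, set as the call begins (left out, the last holds). The fingers move at their own pace and stop on an object; "grip_force" is the grip in N (left out, the last holds). Time passes only in rows, so rows that repeat a pose let the fingers close, or fill a call up. It gives the time, the measured TCP pose, the force and the opening at its end, in the units of the state.
- read_state(): the state, without advancing time (a new reading comes with each control period).
- camera(name): name is "side" or "top"; returns a dict with "pixels" (480x640x3 uint8, red, green, blue), "fx", "fy", "cx", "cy" (pixels), "pose" (4x4, takes a point from camera to world coordinates). Camera axes: x right, y down, z forward; pixel columns grow to the right and rows downward; lengths in mm; the calibration is good to about 2 mm. A picture is of the moment at which its call begins. There is no depth.
- sign_off(): hands the job in, once; it reports no verdict.
The state is a dict: "clock": time; "joints": joint angles; "qd": joint speeds; "effort": joint torques, N m; "eef_pos": TCP position; "eef_rot": TCP orientation; "wrist_force": force on the tool from outside, world axes, zero at the start; "moment": the same for the moment, N m; "finger_gap": finger opening in mm.
Only numpy, scipy, OpenCV 4.12 (cv2) and the standard library are available. Lean on these libraries where they do the work, as an engineer would, in place of code of your own. Each camera call takes 0.05 s, during which the arm holds its last target.

TASK

In the open gauge case one plug gauge is only lying on top of its spring clips: first push it down until you feel it stop firmly on its saddles, then put the gauge from the sloping rest into the empty bay and push it down in the same way, so that all three lie level with nothing above the rim. Press with the gripper, never with the lid, and do not ram the gauges; then close the lid gently, fully shut, and leave the other things on the bench where they are.

Things in the scene. Friction and masses are not known exactly. Their poses are not given: they have to be found in the camera images.
- case: grey open steel case fixed to the bench, 178 mm (its x) by 221 mm (its y) by 58.5 mm high, walls and floor 4 mm. Origin at the centre of its underside, z up. Three bays side by side each hold one gauge lying along the case's x, its middle at case x = 0; bay centre lines at case y = -51.5, +6.5 and +64.5 mm. Gauges may lie either way round.
- seat0: frame of the bay at case y = -51.5 mm, origin on the case floor at the bay's middle, 4 mm above the underside. It carries two black saddles (at case x = -30 and +30 mm) that a gauge comes to rest on. They are shimmed differently in each bay: the gauge's centre ends 26 to 42 mm above the case's underside, which this pose does not tell; it must be felt.
- seat1: the same for the bay at case y = +6.5 mm. In every bay there is free room for fingers on both sides of the bar from case x = -22 to +22 mm, down to the floor.
- seat2: the same for the bay at case y = +64.5 mm. A gauge fully down has its top 2.5 to 18.5 mm below the rim.
- bay_lips (a point): middle bay, case x 0, between the lips of its spring clips, 46 mm above the underside. Over each saddle a pair of steel clips with round lips and flat jaws below, 20 mm gap, bars the way. A gauge set down rests on the lips (centre 58 mm up, top 13 mm above the rim). Pushed down at its middle with about 8 to 20 N it slides between them, gripped by friction all the way, until it is felt to stop hard on the saddles; an end not pushed stays up.
- lid_edge (a point): middle of the free edge of the case's lid: a flat grey plate 178 mm (case x) by 221 mm by 6 mm, hinged along the case's -y rim (hinge line at case y = -110.5 mm, 58.5 mm above the underside, parallel to the case's x). The edge is 221 mm from the hinge line.
- lid (a joint): lid angle: 0 is shut flat on the rim, grows as it opens (1.57 upright, beyond that leaning outwards to case -y; most 2.3). The hinge is stiff: the lid stays where it is left, and a push of 2 to 4 N at its edge moves it.
- vacant_bay (a point): yellow strip on the case floor marking the empty bay; point at the bay's middle, 4 mm above the case's underside; it lies at one of the three bay centres.
- gauge_1_center (a point): orange-handled plug gauge with steel ends, a plain round bar 150 mm long: handle 28 mm diameter over the middle 90 mm, ends 22 mm diameter; about 0.28 kg. Point at its centre; its x axis runs along the bar. It starts in one of the bays, either already below the rim or lying loose on top of its clips.
- gauge_2_center (a point): orange-handled plug gauge with steel ends, a plain round bar 150 mm long: handle 28 mm diameter over the middle 90 mm, ends 22 mm diameter; about 0.28 kg. Point at its centre; its x axis runs along the bar. It starts in another bay; of gauges 1 and 2 one is already below the rim and done, the other lies on its clips.
- gauge_3_center (a point): orange-handled plug gauge with steel ends, a plain round bar 150 mm long: handle 28 mm diameter over the middle 90 mm, ends 22 mm diameter; about 0.28 kg. Point at its centre; its x axis runs along the bar. It starts on the sloping rest, 30 degrees from level, the end nearer the robot higher.
- rest: steel sloping rest fixed to the bench, base 170 by 90 mm, origin under its centre. The gauge lies along the rest's x, raised 30 degrees towards +x (which points roughly back at the robot), its centre 85 mm above the rest's origin, in two cradles (36 mm either side of its middle, 14 mm long, 42 mm wide), lower end against a stop plate. Between the cradles its sides are free; a plate lies 28 mm below its axis.
- bracket_a: bent zinc-grey bracket, 90 by 50 by 44 mm, loose on the bench; origin at the middle of its base. Leave alone.
- bracket_b: another such bracket. Leave alone.
- mallet: wooden mallet lying on the bench, head 60 by 110 by 64 mm, handle 170 mm long along its -x; origin under the inner end of the head. Leave alone.
- spanner: steel spanner lying on the bench. Leave alone.
There are look-alikes about, which are no part of the job. Leave any green look-alike of the part that bears gauge_2_center alone. What is shaped like the part that bears gauge_1_center but blue is not meant.

How it is judged:
By the outcome, as a careful person would: the job done as asked, in the order asked, and still so for the second after the job is handed in, with the robot touching nothing.
It also fails if it takes over 72 s, if anything falls off the work surface, if the arm or the gripper's body presses on something with over 40 N, if the wrist force passes 120 N, or if a joint passes its speed limit or range.

## Working session

There is one attempt and no reset: what is moved stays moved. The work goes in short steps, Python scripts to look and compute and a tool call to move; the robot and the scene stay as the last step left them, time stands still between calls to the robot, and variables do not carry over. Pictures are saved under pics/ and viewed, and the job is handed in when it is done.

Besides the shell and the picture viewer there is one more tool, called after "Emit:" by a JSON object that holds its "fn" and its "kwargs". servo_tool: Moves the arm, as the interface text tells. Its arguments: {"type":"object","properties":{"series":{"type":"array"},"gripper":{"type":"number"},"grip_force":{"type":"number"}},"required":["series"]}

```bash
mkdir -p pics; ls
python3 - <<'E'
from cell import *
import cv2, numpy as np, json
s=read_state(); print(s); print(pinch_z if not callable(pinch_z) else pinch_z())
for n in("side","top"):
    c=camera(n); cv2.imwrite(f"pics/{n}0.png",c["pixels"][:,:,::-1]); print(n,c["fx"],c["fy"],c["cx"],c["cy"]); print(np.round(c["pose"],4))
E
```

```text
pics
{'clock': 0.0, 'joints': array([ 1.03539929e+00,  3.00512738e-01,  1.52158840e+00, -5.89691842e-06,
        1.32068058e+00, -6.65892189e-02]), 'qd': array([ 0.00026082, -0.00057331, -0.00104893,  0.00123605, -0.00059563,
        0.00117654]), 'effort': array([-7.10503482e-04, -5.31806803e+01, -3.52747250e+01,  7.07675633e-02,
        2.43817287e-02, -5.17507726e-05]), 'eef_pos': array([248.36753268, 490.43416362, 204.86038921]), 'eef_rot': array([-3.14040584e+00, -7.34216151e-05,  2.67278625e+00]), 'wrist_force': array([0.4750801 , 0.08731169, 0.287317  ]), 'moment': array([0.03571127, 0.01850655, 0.01585811]), 'finger_gap': 93.64891653192976}
18.8
side 446.7412260966471 446.7412260966471 314.93620085817804 235.22530238716314
[[ 9.877000e-01 -1.017000e-01  1.187000e-01  4.219599e+02]
 [-1.562000e-01 -6.598000e-01  7.351000e-01 -6.388518e+02]
 [ 3.600000e-03 -7.446000e-01 -6.675000e-01  7.322134e+02]
 [ 0.000000e+00  0.000000e+00  0.000000e+00  1.000000e+00]]
top 464.82507603025437 464.82507603025437 325.42773948998115 240.4098057322707
[[-7.8000000e-03 -9.9640000e-01  8.5000000e-02  4.3663910e+02]
 [-9.9990000e-01  9.0000000e-03  1.3300000e-02  6.8251200e+01]
 [-1.4000000e-02 -8.4900000e-02 -9.9630000e-01  1.0949418e+03]
 [ 0.0000000e+00  0.0000000e+00  0.0000000e+00  1.0000000e+00]]
```

View pics/side0.png

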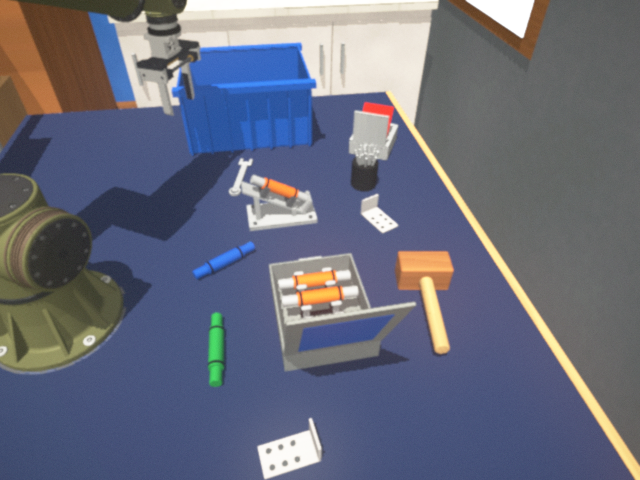

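View pics/top0.png

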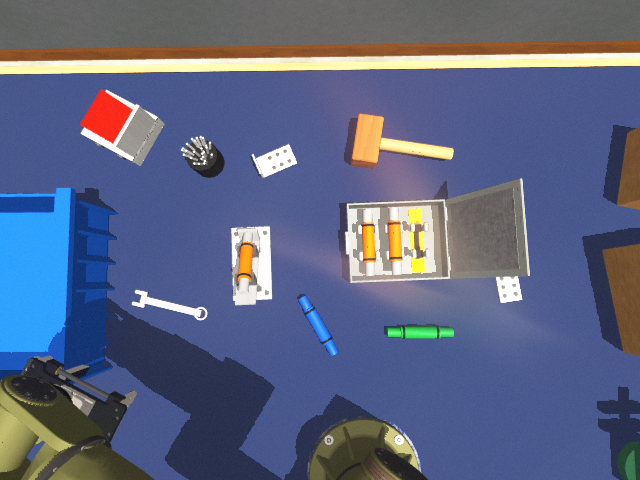

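```bash
cat > h.py <<'E'
import numpy as np, cv2
from cell import *
K={"side":(446.7412,314.936,235.225,np.array([[.9877,-.1017,.1187,421.9599],[-.1562,-.6598,.7351,-638.8518],[.0036,-.7446,-.6675,732.2134]])),
"top":(464.825,325.4277,240.4098,np.array([[-.0078,-.9964,.0850,436.6391],[-.9999,.0090,.0133,68.2512],[-.0140,-.0849,-.9963,1094.9418]]))}
def ray(n,u,v):
    f,cx,cy,P=K[n]; d=P[:,:3]@np.array([(u-cx)/f,(v-cy)/f,1.]); return P[:,3],d/np.linalg.norm(d)
def plane(n,u,v,z):
    o,d=ray(n,u,v); return o+d*(z-o[2])/d[2]
def tri(us,ut):
    o1,d1=ray("side",*us);o2,d2=ray("top",*ut)
    t=np.linalg.lstsq(np.c_[d1,-d2],o2-o1,rcond=None)[0]
    a=o1+t[0]*d1;b=o2+t[1]*d2; return (a+b)/2,np.linalg.norm(a-b)
def proj(n,p):
    f,cx,cy,P=K[n]; q=P[:,:3].T@(np.asarray(p,float)-P[:,3]); return np.array([q[0]/q[2]*f+cx,q[1]/q[2]*f+cy])
E
python3 - <<'E'
import cv2
s=cv2.imread("pics/side0.png");t=cv2.imread("pics/top0.png")
def cr(im,x,y,w,h,k,n): cv2.imwrite(f"pics/{n}.png",cv2.resize(im[y:y+h,x:x+w],None,fx=k,fy=k,interpolation=cv2.INTER_CUBIC))
cr(s,230,160,190,215,3.2 if 0 else 2.75,"sc0"); cr(t,225,170,310,145,2.55,"tc0")
E
```

```text
(no output)
```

View pics/sc0.png

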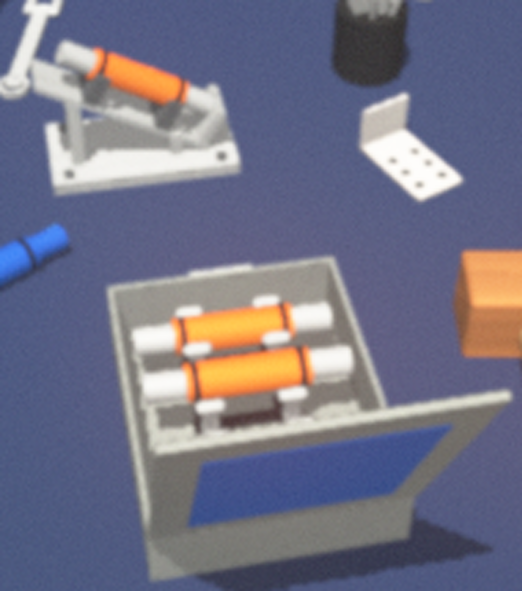

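View pics/tc0.png

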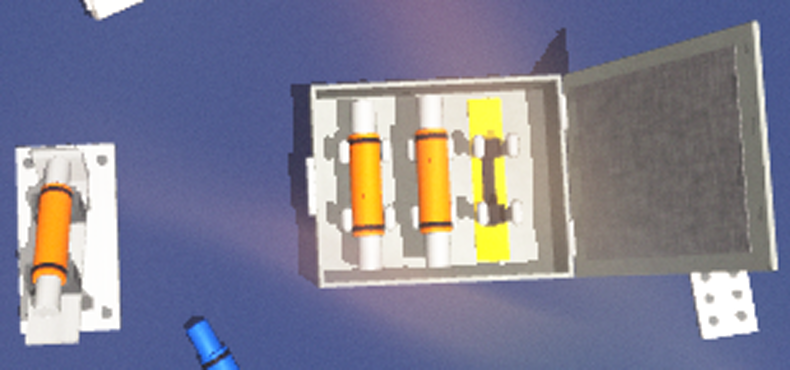

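```bash
cat >> h.py <<'E'
def blobs(im,lo,hi,amin=60):
    hsv=cv2.cvtColor(im,cv2.COLOR_BGR2HSV); m=cv2.inRange(hsv,lo,hi); m=cv2.morphologyEx(m,cv2.MORPH_CLOSE,np.ones((3,3)))
    cs,_=cv2.findContours(m,cv2.RETR_EXTERNAL,cv2.CHAIN_APPROX_NONE); r=[]
    for c in cs:
        if cv2.contourArea(c)>amin:
            q=cv2.minAreaRect(c); M=cv2.moments(c)
            r.append((cv2.contourArea(c),(M["m10"]/M["m00"],M["m01"]/M["m00"]),cv2.boxPoints(q)))
    return r
E
python3 - <<'E'
from h import *
for n in("side","top"):
    for a,c,b in blobs(cv2.imread(f"pics/{n}0.png"),(5,190,150),(17,255,255)): print(n,"or",a,np.round(c,1),np.round(b,1).tolist())
    for a,c,b in blobs(cv2.imread(f"pics/{n}0.png"),(25,150,150),(35,255,255)): print(n,"ye",a,np.round(c,1),np.round(b,1).tolist())
E
```

```text
top or 359.5 [245.3 259.8] [[237.5, 280.0], [240.39999389648438, 241.5], [252.8000030517578, 242.39999389648438], [249.89999389648438, 280.8999938964844]]
top or 63.0 [390.3 240.1] [[388.0, 225.10000610351562], [392.6000061035156, 224.8000030517578], [394.3999938964844, 259.8999938964844], [389.70001220703125, 260.1000061035156]]
top ye 146.0 [417.5 264.7] [[411.0, 257.0], [424.0, 257.0], [424.0, 271.0], [411.0, 271.0]]
top ye 151.0 [414.7 215.8] [[409.0, 209.0], [421.0, 209.0], [421.0, 223.0], [409.0, 223.0]]
```

Run:
```python
from h import *
for n,reg in(("side",(230,160,380,320)),("top",(225,190,410,290))):
    im=cv2.imread(f"pics/{n}0.png"); x,y,X,Y=reg; k=np.zeros_like(im); k[y:Y,x:X]=im[y:Y,x:X]
    for a,c,b in blobs(k,(4,150,110),(22,255,255)): print(n,"or",a,np.round(c,1),np.round(b,1).tolist())
# rim corners from crops (crop px / scale + offset)
s=lambda u,v:(u/2.75+230,v/2.75+160)
t=lambda u,v:(u/2.55+225,v/2.55+170)
# rim corner +y-x, +y+x  (+x = away from robot)
for nm,a,b in [("rim +y -x",s(109,290),t(320,286)),("rim +y +x",s(333,260),t(311,85)),
  ("lid far edge -x",s(157,450),t(776,271)),("lid far edge +x",s(511,396),t(757,22))]:
    print(nm,tri(a,b),a,b)
for nm,b in[("hinge -x",t(573,276)),("hinge +x",t(562,76)),("+y-x",t(320,286)),("+y+x",t(311,85))]: print(nm,plane("top",*b,58.5))
```

```text
side or 539.0 [319.9 295.2] [[296.79998779296875, 291.5], [340.8999938964844, 285.20001220703125], [342.8999938964844, 299.0], [298.79998779296875, 305.29998779296875]]
side or 365.0 [314.5 278.3] [[292.79998779296875, 275.70001220703125], [334.0, 269.8999938964844], [335.79998779296875, 282.5], [294.6000061035156, 288.29998779296875]]
side or 266.0 [280.8 188.3] [[262.6000061035156, 187.5], [266.1000061035156, 177.8000030517578], [298.0, 189.5], [294.5, 199.10000610351562]]
top or 414.0 [245.4 260.3] [[237.1999969482422, 280.0], [240.60000610351562, 241.3000030517578], [253.5, 242.39999389648438], [250.10000610351562, 281.1000061035156]]
top or 401.0 [368.1 242.2] [[361.1000061035156, 222.5], [372.8999938964844, 221.8000030517578], [375.29998779296875, 261.29998779296875], [363.3999938964844, 262.0]]
top or 427.5 [394.5 240.4] [[387.5, 221.10000610351562], [399.5, 220.39999389648438], [401.6000061035156, 260.0], [389.6000061035156, 260.6000061035156]]
rim +y -x (array([432.25757867,  27.0380585 ,  55.067528  ]), np.float64(1.4005481640867938)) (269.6363636363636, 265.45454545454544) (350.4901960784314, 282.15686274509807)
rim +y +x (array([609.45714447,  32.77035635,  55.25209881]), np.float64(0.9836425708930518)) (351.0909090909091, 254.54545454545456) (346.9607843137255, 203.33333333333334)
lid far edge -x (array([ 441.95971939, -283.08667897,  260.17436409]), np.float64(2.8679879434816433)) (287.0909090909091, 323.6363636363636) (529.313725490196, 276.27450980392155)
lid far edge +x (array([ 617.89061196, -277.65766006,  260.43900992]), np.float64(1.8172914798083917)) (415.8181818181818, 304.0) (521.8627450980392, 178.62745098039215)
hinge -x [ 438.52447222 -192.47361456   58.5       ]
hinge +x [ 614.19738585 -188.16655666   58.5       ]
+y-x [431.57421957  27.18839685  58.5       ]
+y+x [608.42315629  32.93641051  58.5       ]
```

Run:
```python
from h import *
def ends(b):
    b=np.array(b); e=[np.linalg.norm(b[i]-b[(i+1)%4]) for i in range(4)]
    i=int(np.argmin(e)); return (b[i]+b[(i+1)%4])/2,(b[(i+2)%4]+b[(i+3)%4])/2
S={};T={}
for n,reg,D in(("side",(230,160,380,320),S),("top",(225,190,410,290),T)):
    im=cv2.imread(f"pics/{n}0.png"); x,y,X,Y=reg; k=np.zeros_like(im); k[y:Y,x:X]=im[y:Y,x:X]
    for a,c,b in blobs(k,(4,150,110),(22,255,255)):
        e=ends(b); D[round(c[0])]=(c,e)
for nm,a,b in(("mid",320,394),("left",314,368),("rest",281,245)):
    if a not in S: a=315 if nm=="left" else a
    if b not in T: b=395
    ce,cs=S[a],T[b]
    print(nm,"cent",*tri(ce[0],cs[0]),"boxmid",*tri(np.mean(ce[1],0),np.mean(cs[1],0)))
    es=sorted(ce[1],key=lambda p:p[0]); et=sorted(cs[1],key=lambda p:-p[1])
    p=[tri(es[i],et[i]) for i in(0,1)]; print("  ends",p); d=p[1][0]-p[0][0]; print("  len",np.linalg.norm(d),"yaw",np.arctan2(d[1],d[0]),"slope deg",np.degrees(np.arcsin(d[2]/np.linalg.norm(d))))
c=np.array([523.2,-80.1]);y=.029
R=np.array([[np.cos(y),-np.sin(y)],[np.sin(y),np.cos(y)]])
for q in(-51.5,6.5,64.5): print(q,c+R@[0,q])
# yellow
for p in((417.5,264.7),(414.7,215.8)): print(plane("top",*p,4))
```

```text
mid cent [523.81032727 -72.27714157  57.98456287] 0.15501260828277505 boxmid [523.59848795 -72.39347194  57.92345737] 0.259292779139116
  ends [(array([479.57093374, -73.79131743,  58.03076464]), np.float64(0.5571659543343217)), (array([568.10842576, -70.99071879,  57.83404338]), np.float64(0.26536149232851663))]
  len 88.58199334476195 yaw 0.03162123836688274 slope deg -0.1272415192069014
left cent [521.7428132  -14.41766897  44.80499866] 0.9433228772157751 boxmid [521.9976664  -14.63752179  42.73288378] 0.2844742078475239
  ends [(array([477.84613631, -16.57240736,  43.10312183]), np.float64(1.2190814056548538)), (array([566.65281697, -12.66467098,  42.37375438]), np.float64(1.4947606176836254))]
  len 88.8956068169728 yaw 0.04397436282468379 slope deg -0.47010360951663294
rest cent [481.0067353  256.32145708  85.67723832] 0.3381595694256623 boxmid [479.37622539 256.42240582  85.27785163] 0.8412479749707614
  ends [(array([439.56110805, 255.56891773, 107.2729373 ]), np.float64(5.143399052424935)), (array([520.98305625, 257.26632487,  62.63054039]), np.float64(4.2332039385070726))]
  len 92.87280786320633 yaw 0.020844027204605094 slope deg -28.730031287072013
-51.5 [ 524.69329067 -131.57834577]
6.5 [523.01152642 -73.60273306]
64.5 [521.32976217 -15.62712035]
[ 470.76013359 -132.09462752    4.        ]
[ 586.10903038 -128.34224612    4.        ]
```

```bash
cat >> h.py <<'E'
from scipy.spatial.transform import Rotation as Ro
def tgt(yaw,ry=0.,rx=0.):
    # base: tool pointing down with given yaw, then tilt about tool y, then tool x
    return Ro.from_euler("xyz",[np.pi,0,yaw])*Ro.from_rotvec([0,ry,0])*Ro.from_rotvec([rx,0,0])
def go(p,R):
    s=read_state(); C=Ro.from_euler("xyz",s["eef_rot"])
    d=C.inv().apply(np.asarray(p,float)-s["eef_pos"])/10; r=(C.inv()*R).as_rotvec()
    print("t",round(s["clock"],2),"pos",np.round(s["eef_pos"],1),"F",np.round(s["wrist_force"],1),"gap",round(s["finger_gap"],1),"j",np.round(s["joints"],2))
    print("ROW",np.round(d,2).tolist(),np.round(r,3).tolist())
E
python3 - <<'E'
from h import *
go([523.4,-72.8,140],tgt(3.172))
E
```

```text
t 0.1 pos [248.4 490.5 205. ] F [0.4 0.  0.4] gap 94.2 j [ 1.04  0.3   1.52  0.    1.32 -0.07]
ROW [-49.99, -37.81, 6.53] [-0.001, -0.0, -0.499]
```

Emit:
{"fn": "servo_tool", "kwargs": {"series": [[-50, -37.8, 5, 0, 0, -0.5], [-50, -37.8, 5, 0, 0, -0.5], [-50, -37.8, 5, 0, 0, -0.5], [-50, -37.8, 5, 0, 0, -0.5], [-50, -37.8, 5, 0, 0, -0.5], [-50, -37.8, 5, 0, 0, -0.5], [-50, -37.8, 5, 0, 0, -0.5], [-50, -37.8, 5, 0, 0, -0.5], [-50, -37.8, 5, 0, 0, -0.5], [-50, -37.8, 5, 0, 0, -0.5]], "gripper": 0, "grip_force": 30}}

```text
clock: 0.93
eef_pos: [425.8, 127.1, 173.2]
eef_rot: [-3.142, 0.0, -3.11]
wrist_force: [0.6, 1.0, -0.5]
finger_gap: 30.6
```

Run:
```python
from h import *
go([523.4,-72.8,105],tgt(3.172))
```

```text
t 0.93 pos [425.8 127.1 173.2] F [ 0.6  1.  -0.5] gap 30.6 j [ 0.21  0.1   1.84 -0.    1.2  -1.39]
ROW [-9.13, -20.29, 6.82] [-0.0, 0.0, 0.001]
```

Emit:
{"fn": "servo_tool", "kwargs": {"series": [[-4, -9, 3, 0, 0, 0], [-8.7, -19.2, 6.4, 0, 0, 0], [-8.7, -19.2, 6.4, 0, 0, 0], [-8.7, -19.2, 6.4, 0, 0, 0], [-8.7, -19.2, 6.4, 0, 0, 0], [-8.7, -19.2, 6.4, 0, 0, 0], [-8.7, -19.2, 6.4, 0, 0, 0], [-8.7, -19.2, 6.4, 0, 0, 0], [-8.7, -19.2, 6.4, 0, 0, 0], [-8.7, -19.2, 6.4, 0, 0, 0]]}}

```text
clock: 1.77
eef_pos: [518.3, -58.7, 110.1]
eef_rot: [-3.142, 0.001, -3.109]
wrist_force: [-0.4, -0.6, -0.3]
finger_gap: 0.2
```

Run:
```python
from h import *
go([523.4,-72.8,76],tgt(3.172))
c=camera("side"); im=c["pixels"][:,:,::-1]; cv2.imwrite("pics/s1.png",cv2.resize(im[170:380,210:430],None,fx=2.7,fy=2.7,interpolation=2))
```

```text
t 1.77 pos [518.3 -58.7 110.1] F [-0.4 -0.6 -0.3] gap 0.2 j [-0.18  0.34  1.71  0.    1.1  -1.79]
ROW [-0.46, -1.42, 3.41] [-0.0, 0.001, 0.002]
```

View pics/s1.png

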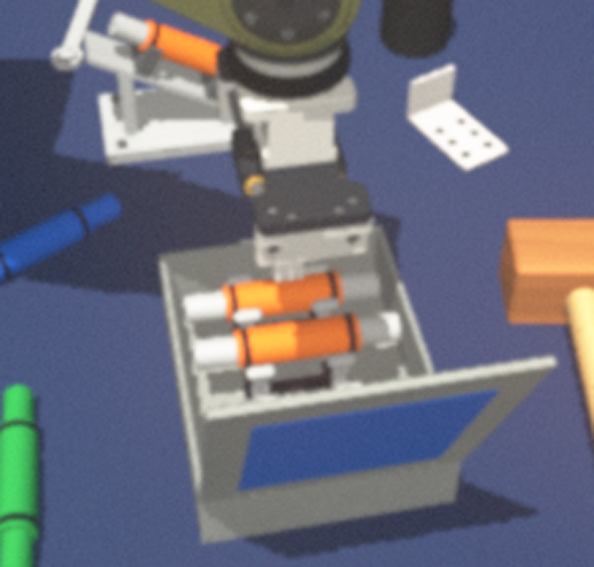

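Emit:
{"fn": "servo_tool", "kwargs": {"series": [[-0.2, -0.7, 1, 0, 0, 0], [-0.46, -1.42, 2, 0, 0, 0], [-0.46, -1.42, 2.6, 0, 0, 0], [-0.46, -1.42, 3, 0, 0, 0], [-0.46, -1.42, 3.2, 0, 0, 0], [-0.46, -1.42, 3.4, 0, 0, 0], [-0.46, -1.42, 3.5, 0, 0, 0], [-0.46, -1.42, 3.6, 0, 0, 0], [-0.46, -1.42, 3.7, 0, 0, 0], [-0.46, -1.42, 3.8, 0, 0, 0]]}}

```text
clock: 2.65
eef_pos: [523.6, -74.1, 71.5]
eef_rot: [-3.141, 0.0, -3.11]
wrist_force: [0.3, 0.5, -0.2]
finger_gap: 0.6
```

Run:
```python
from h import *
go([523.4,-72.8,76],tgt(3.172))
```

```text
t 2.65 pos [523.6 -74.1  71.5] F [ 0.3  0.5 -0.2] gap 0.6 j [-0.21  0.41  1.72 -0.    1.02 -1.81]
ROW [0.01, 0.13, -0.45] [-0.0, 0.0, 0.001]
```

Emit:
{"fn": "servo_tool", "kwargs": {"series": [[0, 0.1, 0.12, 0, 0, 0], [0, 0.1, 0.24, 0, 0, 0], [0, 0.1, 0.36, 0, 0, 0], [0, 0.1, 0.48, 0, 0, 0], [0, 0.1, 0.6, 0, 0, 0], [0, 0.1, 0.72, 0, 0, 0], [0, 0.1, 0.84, 0, 0, 0], [0, 0.1, 0.96, 0, 0, 0], [0, 0.1, 1.08, 0, 0, 0], [0, 0.1, 1.2, 0, 0, 0]]}}

```text
clock: 3.48
eef_pos: [523.3, -73.0, 59.0]
eef_rot: [3.141, -0.001, -3.11]
wrist_force: [0.7, 0.2, 0.8]
finger_gap: 0.7
```

Emit:
{"fn": "servo_tool", "kwargs": {"series": [[0, 0, 0.04, 0, 0, 0], [0, 0, 0.08, 0, 0, 0], [0, 0, 0.12, 0, 0, 0], [0, 0, 0.16, 0, 0, 0], [0, 0, 0.2, 0, 0, 0], [0, 0, 0.24, 0, 0, 0], [0, 0, 0.28, 0, 0, 0], [0, 0, 0.32, 0, 0, 0], [0, 0, 0.36, 0, 0, 0], [0, 0, 0.4, 0, 0, 0]]}}

```text
clock: 4.32
eef_pos: [523.5, -73.1, 55.4]
eef_rot: [-3.142, 0.0, -3.11]
wrist_force: [-0.3, -0.1, 1.1]
finger_gap: 0.3
```

Run:
```python
from h import *
print(read_state())
for n,(x,y,X,Y) in {"side":(250,220,420,370),"top":(330,170,540,300)}.items():
    im=camera(n)["pixels"][:,:,::-1]; cv2.imwrite(f"pics/{n}2.png",im); cv2.imwrite(f"pics/{n}2c.png",cv2.resize(im[y:Y,x:X],None,fx=3.7,fy=3.7,interpolation=2))
```

```text
{'clock': 4.3167, 'joints': array([-2.08015232e-01,  4.29129481e-01,  1.72579447e+00, -1.72794833e-05,
        9.86566697e-01, -1.81002532e+00]), 'qd': array([-1.03457250e-03,  7.32264951e-03,  3.95898381e-03, -7.53810471e-04,
       -1.19933673e-02,  9.33493949e-05]), 'effort': array([ 5.91113046e-02, -5.36362374e+01, -2.86390722e+01, -4.86187404e-03,
        1.15281302e-01, -3.29514578e-04]), 'eef_pos': array([523.4660272 , -73.08473572,  55.3998949 ]), 'eef_rot': array([-3.14155448e+00,  9.56880879e-05, -3.11036937e+00]), 'wrist_force': array([-0.25705983, -0.05348468,  1.11858916]), 'moment': array([ 0.00956727, -0.04883718,  0.00399123]), 'finger_gap': 0.3058365999853417}
```

View pics/side2c.png

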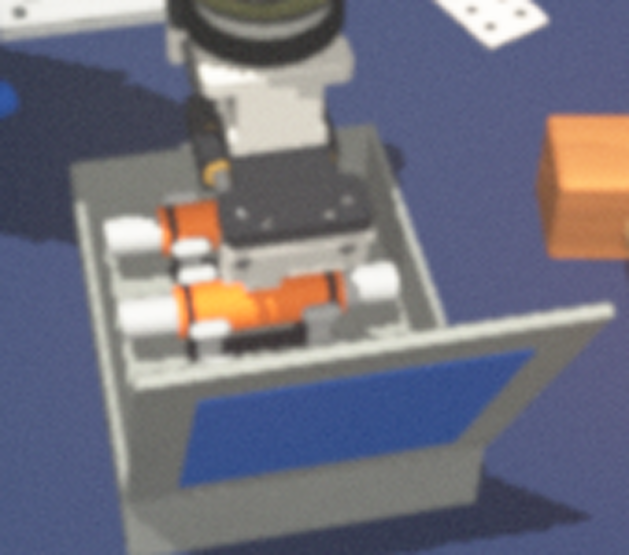

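View pics/top2c.png

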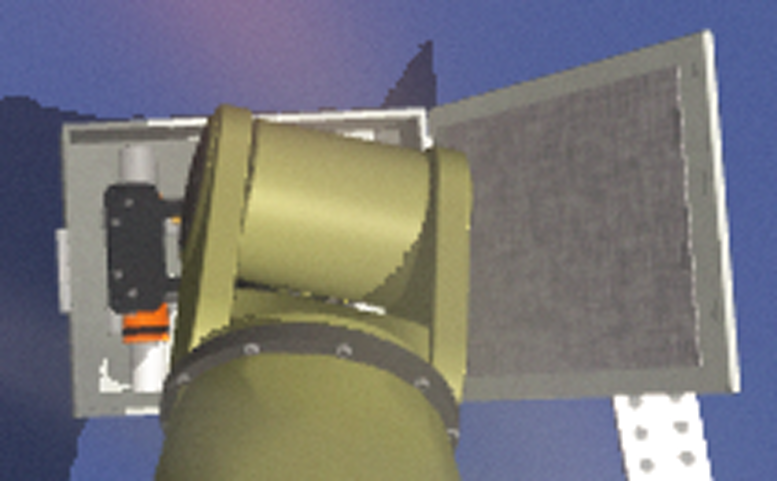

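Run:
```python
from h import *
im=cv2.imread("pics/side2.png"); k=np.zeros_like(im); k[292:320,290:350]=im[292:320,290:350]
for a,c,b in blobs(k,(3,150,80),(24,255,255)): print(a,c,b.tolist())
for u,v in [(321.6,302),(300,304.5)]:
  for y in(-73,):
    o,d=ray("side",u,v); print("at y",y,o+d*(y-o[1])/d[1])
for z in(58,50,40,35,30): print(z,[proj("side",[x,-73,z]).round(1).tolist() for x in(448.5,478.5,523.5,568.5,598.5)])
```

```text
323.5 (318.60278207109735, 301.05255023183923) [[297.4153747558594, 297.3230895996094], [341.1076965332031, 291.8615417480469], [342.6922912597656, 304.5384826660156], [298.9999694824219, 310.0000305175781]]
at y -73 [527.45864827 -73.          37.34031621]
at y -73 [483.96118867 -73.          37.69438813]
58 [[281.7, 300.0], [297.0, 298.1], [319.8, 295.4], [342.2, 292.8], [357.0, 291.0]]
50 [[281.9, 302.6], [297.1, 300.8], [319.7, 298.1], [342.0, 295.4], [356.8, 293.6]]
40 [[282.2, 305.9], [297.2, 304.1], [319.7, 301.4], [341.8, 298.7], [356.4, 296.9]]
35 [[282.3, 307.5], [297.3, 305.7], [319.6, 303.0], [341.7, 300.3], [356.3, 298.5]]
30 [[282.4, 309.1], [297.4, 307.3], [319.6, 304.6], [341.6, 301.9], [356.1, 300.1]]
```

Emit:
{"fn": "servo_tool", "kwargs": {"series": [[0, 0, 0.04, 0, 0, 0], [0, 0, 0.08, 0, 0, 0], [0, 0, 0.12, 0, 0, 0], [0, 0, 0.16, 0, 0, 0], [0, 0, 0.2, 0, 0, 0], [0, 0, 0.24, 0, 0, 0], [0, 0, 0.28, 0, 0, 0], [0, 0, 0.32, 0, 0, 0], [0, 0, 0.36, 0, 0, 0], [0, 0, 0.4, 0, 0, 0]]}}

```text
clock: 5.25
eef_pos: [523.4, -73.1, 51.3]
eef_rot: [3.142, -0.0, -3.11]
wrist_force: [0.1, -0.5, 1.5]
finger_gap: 0.1
```

```bash
cat > chk.py <<'E'
from h import *
import sys
im=camera("side")["pixels"][:,:,::-1]; cv2.imwrite(f"pics/{sys.argv[1]}.png",im)
cv2.imwrite(f"pics/{sys.argv[1]}c.png",cv2.resize(im[230:340,260:400],None,fx=5,fy=5,interpolation=2))
s=read_state(); print(s["clock"],s["eef_pos"].round(2),s["wrist_force"].round(2),s["effort"].round(2))
E
python3 chk.py s3
```

```text
5.3 [523.41 -73.08  51.27] [ 0.13 -0.26  1.02] [ 5.000e-02 -5.410e+01 -2.858e+01 -2.000e-02  1.800e-01 -0.000e+00]
```

View pics/s3c.png

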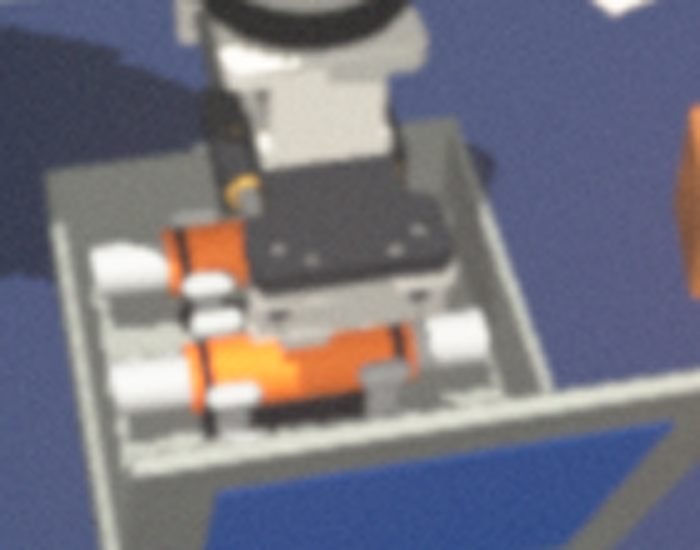

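Emit:
{"fn": "servo_tool", "kwargs": {"series": [[0, 0, 0.03, 0, 0, 0], [0, 0, 0.06, 0, 0, 0], [0, 0, 0.09, 0, 0, 0], [0, 0, 0.12, 0, 0, 0], [0, 0, 0.15, 0, 0, 0], [0, 0, 0.18, 0, 0, 0], [0, 0, 0.21, 0, 0, 0], [0, 0, 0.24, 0, 0, 0], [0, 0, 0.27, 0, 0, 0], [0, 0, 0.3, 0, 0, 0]]}}

```text
clock: 6.13
eef_pos: [523.4, -73.1, 48.4]
eef_rot: [-3.142, -0.0, -3.11]
wrist_force: [0.1, 0.2, 1.6]
finger_gap: 0.3
```

Emit:
{"fn": "servo_tool", "kwargs": {"series": [[0, 0, 0.03, 0, 0, 0], [0, 0, 0.06, 0, 0, 0], [0, 0, 0.09, 0, 0, 0], [0, 0, 0.12, 0, 0, 0], [0, 0, 0.15, 0, 0, 0], [0, 0, 0.18, 0, 0, 0], [0, 0, 0.21, 0, 0, 0], [0, 0, 0.24, 0, 0, 0], [0, 0, 0.27, 0, 0, 0], [0, 0, 0.3, 0, 0, 0]]}}

```text
clock: 6.97
eef_pos: [523.5, -73.1, 45.7]
eef_rot: [-3.142, 0.0, -3.11]
wrist_force: [-2.6, -1.1, 9.1]
finger_gap: 0.5
```

Emit:
{"fn": "servo_tool", "kwargs": {"series": [[0, 0, 0.02, 0, 0, 0], [0, 0, 0.04, 0, 0, 0], [0, 0, 0.06, 0, 0, 0], [0, 0, 0.08, 0, 0, 0], [0, 0, 0.1, 0, 0, 0], [0, 0, 0.12, 0, 0, 0], [0, 0, 0.14, 0, 0, 0], [0, 0, 0.16, 0, 0, 0], [0, 0, 0.18, 0, 0, 0], [0, 0, 0.2, 0, 0, 0]]}}

```text
clock: 7.8
eef_pos: [523.8, -73.3, 45.4]
eef_rot: [-3.141, 0.001, -3.11]
wrist_force: [-11.7, 1.1, 30.3]
finger_gap: 0.3
```

Run:
```python
from h import *
R=tgt(3.162,0.5236); z=R.apply([0,0,1]); print(z,R.apply([0,1,0]))
g=np.array([480,256.4,85.5])
print("grasp TCP",g+17*z,"pre",g-75*z)
go(g-75*z,R)
```

```text
[-0.49989695 -0.01020299 -0.86602479] [-2.04059300e-02  9.99791777e-01  1.22298005e-16]
grasp TCP [471.50175187 256.22654923  70.77757854] pre [517.49227116 257.165224   150.45185937]
t 7.8 pos [523.8 -73.3  45.4] F [-11.7   1.1  30.3] gap 0.3 j [-0.21  0.44  1.73 -0.    0.96 -1.81]
ROW [-0.42, 33.04, -10.52] [-0.003, 0.525, 0.011]
```

Emit:
{"fn": "servo_tool", "kwargs": {"series": [[0, 0, -0.5, 0, 0, 0], [0, 0, -1.5, 0, 0, 0], [0, 0, -3, 0, 0, 0], [0, 0, -6, 0, 0, 0], [0, 0, -9, 0, 0, 0], [0, 2, -11, 0, 0, 0], [0, 6, -12, 0, 0.05, 0], [0, 10, -12.5, 0, 0.12, 0], [0, 14, -13, 0, 0.2, 0], [0, 18, -13.5, 0, 0.3, 0]], "gripper": 6.5}}

```text
clock: 8.63
eef_pos: [517.3, 108.6, 180.2]
eef_rot: [-3.141, -0.302, -3.111]
wrist_force: [0.4, 1.0, 1.4]
finger_gap: 62.7
```

Run:
```python
from h import *
R=tgt(3.162,0.5236); z=R.apply([0,0,1])
g=np.array([480,256.4,85.5])
go(g-75*z,R)
for n,(x,y,X,Y) in {"side":(250,220,400,350),"top":(330,170,470,300)}.items():
    im=camera(n)["pixels"][:,:,::-1]; cv2.imwrite(f"pics/{n}4.png",im); cv2.imwrite(f"pics/{n}4c.png",cv2.resize(im[y:Y,x:X],None,fx=4.4,fy=4.4,interpolation=2))
```

```text
t 8.63 pos [517.3 108.6 180.2] F [0.4 1.  1.4] gap 62.7 j [ 0.12  0.46  1.39  0.03  1.59 -1.48]
ROW [-1.34, 14.85, 2.68] [-0.005, 0.222, 0.01]
```

View pics/side4c.png

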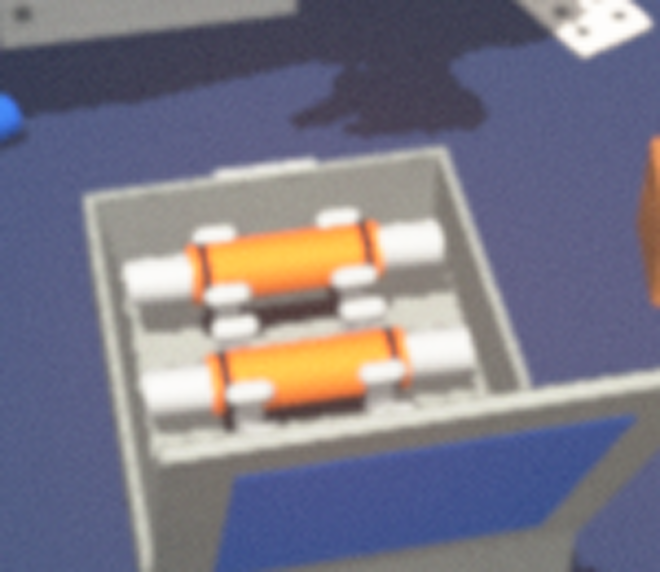

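View pics/top4c.png

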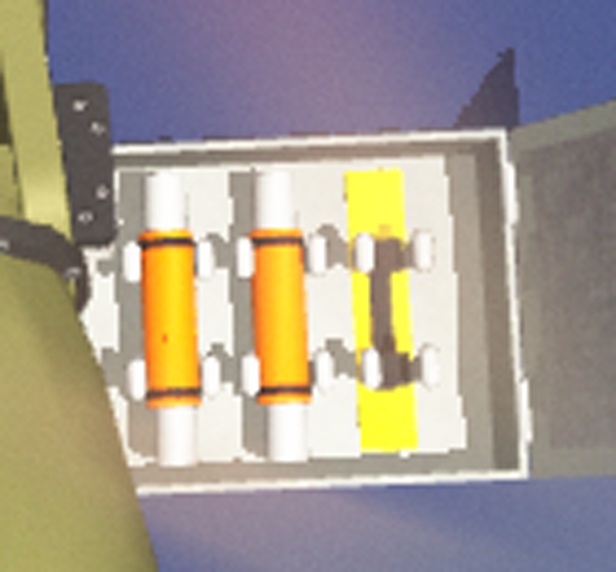

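```bash
cat >> h.py <<'E'
def ends(b):
    b=np.array(b); e=[np.linalg.norm(b[i]-b[(i+1)%4]) for i in range(4)]
    i=int(np.argmin(e)); return (b[i]+b[(i+1)%4])/2,(b[(i+2)%4]+b[(i+3)%4])/2
def reg(f,x,y,X,Y):
    im=cv2.imread(f); k=np.zeros_like(im); k[y:Y,x:X]=im[y:Y,x:X]
    return blobs(k,(3,150,80),(24,255,255),150)
E
python3 - <<'E'
from h import *
S=reg("pics/side4.png",270,255,360,330);T=reg("pics/top4.png",355,200,440,290)
S.sort(key=lambda q:-q[1][1]);T.sort(key=lambda q:-q[1][0])
for a,b in zip(S,T):
    print(a[0],b[0],*tri(a[1],b[1])); es=sorted(ends(a[2]),key=lambda p:p[0]);et=sorted(ends(b[2]),key=lambda p:-p[1])
    for i in(0,1):print("  ",*tri(es[i],et[i]))
E
```

```text
347.0 394.0 [523.94659277 -72.36846322  34.36222726] 0.4705158288113336
   [479.67982345 -73.91634098  30.40183265] 1.2309392435596214
   [568.51857024 -70.89281776  30.68470657] 1.0787276263130674
368.0 409.5 [522.0603745  -14.33132624  44.78678698] 0.49791669419989404
   [477.8668368  -16.61267924  43.14750138] 1.1704765494428653
   [566.68410062 -12.40732397  42.08916486] 1.4394091423750877
```

Emit:
{"fn": "servo_tool", "kwargs": {"series": [[-0.5, 4, 0, 0, 0.1, 0], [-1.3, 8, 0, 0, 0.2, 0.01], [-1.3, 12, 0.2, 0, 0.22, 0.01], [-1.3, 14.8, 0.5, 0, 0.22, 0.01], [-1.3, 14.8, 1, 0, 0.22, 0.01], [-1.3, 14.8, 1.5, 0, 0.22, 0.01], [-1.3, 14.8, 2, 0, 0.22, 0.01], [-1.3, 14.8, 2.5, 0, 0.22, 0.01], [-1.3, 14.8, 2.7, 0, 0.22, 0.01], [-1.3, 14.8, 2.7, 0, 0.22, 0.01]]}}

```text
clock: 9.57
eef_pos: [517.6, 254.0, 148.6]
eef_rot: [-3.137, -0.52, -3.123]
wrist_force: [0.9, -0.3, -0.3]
finger_gap: 65.6
```

Run:
```python
from h import *
R=tgt(3.162,0.5236); z=R.apply([0,0,1])
g=np.array([480,256.4,85.5])
go(g+17*z,R)
for n,(x,y,X,Y) in {"side":(210,130,350,250),"top":(180,190,320,310)}.items():
    im=camera(n)["pixels"][:,:,::-1]; cv2.imwrite(f"pics/{n}5.png",im); cv2.imwrite(f"pics/{n}5c.png",cv2.resize(im[y:Y,x:X],None,fx=4.4,fy=4.4,interpolation=2))
```

```text
t 9.57 pos [517.6 254.  148.6] F [ 0.9 -0.3 -0.3] gap 65.6 j [ 0.32  0.72  1.12  0.15  1.8  -1.27]
ROW [0.13, 0.35, 9.04] [-0.004, 0.003, -0.002]
```

View pics/side5c.png

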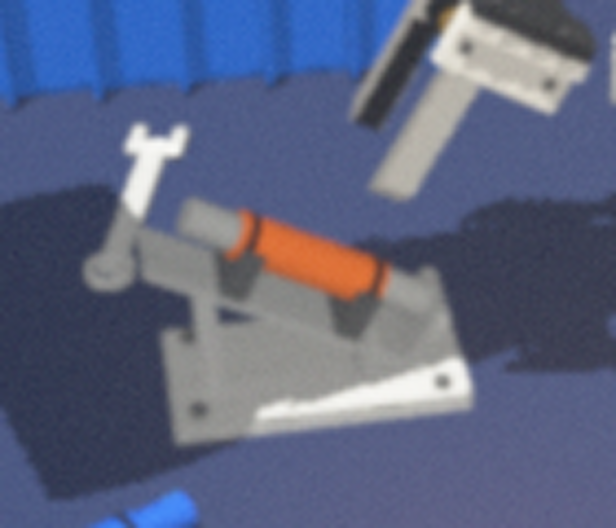

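View pics/top5c.png

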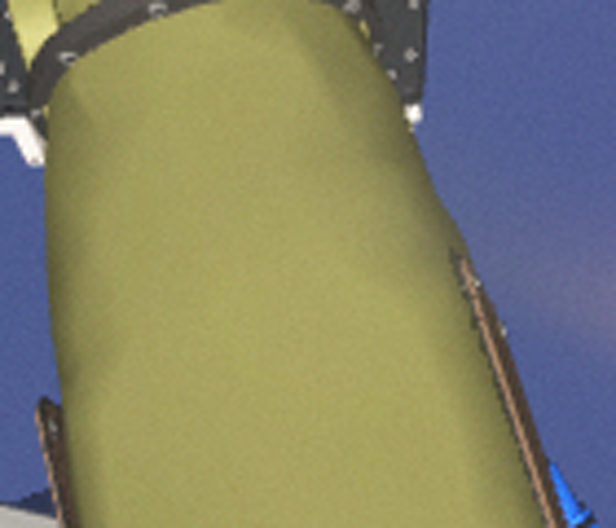

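Emit:
{"fn": "servo_tool", "kwargs": {"series": [[0.1, 0.3, 1.5, 0, 0, 0], [0.1, 0.3, 3, 0, 0, 0], [0.1, 0.3, 4.5, 0, 0, 0], [0.1, 0.3, 6, 0, 0, 0], [0.1, 0.3, 7, 0, 0, 0], [0.1, 0.3, 7.8, 0, 0, 0], [0.1, 0.3, 8.4, 0, 0, 0], [0.1, 0.3, 8.8, 0, 0, 0], [0.1, 0.3, 9, 0, 0, 0], [0.1, 0.3, 9, 0, 0, 0]]}}

```text
clock: 10.5
eef_pos: [472.1, 256.6, 71.1]
eef_rot: [-3.137, -0.52, -3.122]
wrist_force: [-0.9, 0.2, -0.5]
finger_gap: 65.2
```

Run:
```python
from h import *
R=tgt(3.162,0.5236); z=R.apply([0,0,1])
g=np.array([480,256.4,85.5])
go(g+17*z,R)
for n,(x,y,X,Y) in {"side":(210,130,350,250)}.items():
    im=camera(n)["pixels"][:,:,::-1]; cv2.imwrite(f"pics/{n}6.png",im); cv2.imwrite(f"pics/{n}6c.png",cv2.resize(im[y:Y,x:X],None,fx=4.4,fy=4.4,interpolation=2))
```

```text
t 10.5 pos [472.1 256.6  71.1] F [-0.9  0.2 -0.5] gap 65.2 j [ 0.35  0.71  1.32  0.16  1.6  -1.28]
ROW [0.03, -0.03, 0.06] [-0.004, 0.004, -0.001]
```

View pics/side6c.png

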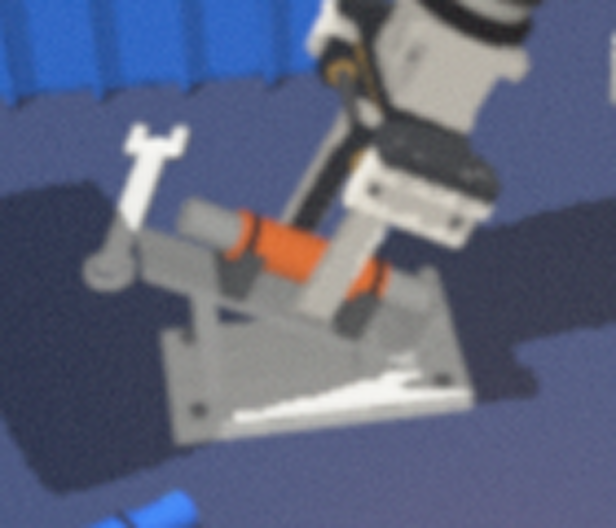

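Emit:
{"fn": "servo_tool", "kwargs": {"series": [[0, 0, 0, 0, 0, 0], [0, 0, 0, 0, 0, 0], [0, 0, 0, 0, 0, 0], [0, 0, 0, 0, 0, 0], [0, 0, 0, 0, 0, 0], [0, 0, 0, 0, 0, 0], [0, 0, 0, 0, 0, 0], [0, 0, 0, 0, 0, 0], [0, 0, 0, 0, 0, 0], [0, 0, 0, 0, 0, 0]], "gripper": 2, "grip_force": 30}}

```text
clock: 11.38
eef_pos: [472.0, 256.6, 71.2]
eef_rot: [-3.137, -0.52, -3.122]
wrist_force: [0.7, -0.4, 0.3]
finger_gap: 27.0
```

Run:
```python
from h import *
for L in ([(365,252),(423,250),(372,370),(430,368)],[(131,262),(205,258),(137,378),(211,376)],[(246,257),(316,252),(252,375),(323,370)]):
    q=np.mean(L,0)/4.4+[330,170]; print(q,plane("top",*q,48))
R=tgt(3.172,0,0.1); z=R.apply([0,0,1]); print(z)
go(np.array([525.3,-130.7,130])+17.5*z,R)
```

```text
[420.34090909 240.45454545] [ 523.93400798 -131.74519656   48.        ]
[368.86363636 242.38636364] [520.6007079 -15.7775614  48.       ]
[394.60227273 241.25      ] [522.65412639 -73.80403848  48.        ]
[ 0.0030352  -0.09978727 -0.99500417]
t 11.38 pos [472.  256.6  71.2] F [ 0.7 -0.4  0.3] gap 27.0 j [ 0.35  0.71  1.32  0.16  1.6  -1.28]
ROW [-1.9, -39.03, -5.68] [0.096, -0.52, 0.017]
```

Emit:
{"fn": "servo_tool", "kwargs": {"series": [[0, 0, -0.5, 0, 0, 0], [0, 0, -1.5, 0, 0, 0], [0, 0, -3, 0, 0, 0], [0, 0, -5, 0, 0, 0], [0, 0, -7.5, 0, 0, 0], [0, 0, -10, 0, 0, 0], [0, -1, -11, 0, -0.05, 0], [0, -4, -11, 0, -0.15, 0], [0, -8, -11, 0, -0.25, 0], [0, -12, -11, 0, -0.35, 0]]}}

```text
clock: 12.22
eef_pos: [529.7, 137.0, 167.8]
eef_rot: [-3.137, -0.164, -3.119]
wrist_force: [1.5, -0.8, -2.3]
finger_gap: 27.3
```

Run:
```python
from h import *
R=tgt(3.172,0,0.1); z=R.apply([0,0,1])
go(np.array([524.7,-131.2,145])+17.5*z,R)
```

```text
t 12.22 pos [529.7 137.  167.8] F [ 1.5 -0.8 -2.3] gap 27.3 j [ 0.18  0.42  1.45  0.02  1.43 -1.42]
ROW [0.44, -26.96, 4.28] [0.096, -0.164, 0.001]
```

Emit:
{"fn": "servo_tool", "kwargs": {"series": [[0, -4, 0, 0.02, -0.08, 0], [0, -8, 0.5, 0.04, -0.16, 0], [0.4, -12, 1, 0.06, -0.16, 0], [0.4, -16, 2, 0.1, -0.16, 0], [0.4, -20, 3, 0.1, -0.16, 0], [0.4, -23, 4, 0.1, -0.16, 0], [0.4, -25, 4.3, 0.1, -0.16, 0], [0.4, -26, 4.3, 0.1, -0.16, 0], [0.4, -26, 4.3, 0.1, -0.16, 0], [0.4, -26, 4.3, 0.1, -0.16, 0]]}}

```text
clock: 13.05
eef_pos: [524.2, -121.8, 127.0]
eef_rot: [-3.038, -0.01, -3.112]
wrist_force: [0.8, -0.0, -2.1]
finger_gap: 27.6
```

Run:
```python
from h import *
R=tgt(3.172,0,0.1); z=R.apply([0,0,1])
go(np.array([524.7,-131.2,80])+17.5*z,R)
for n,(x,y,X,Y) in {"side":(230,180,430,330)}.items():
    im=camera(n)["pixels"][:,:,::-1]; cv2.imwrite(f"pics/{n}7.png",im); cv2.imwrite(f"pics/{n}7c.png",cv2.resize(im[y:Y,x:X],None,fx=4,fy=4,interpolation=2))
```

```text
t 13.05 pos [ 524.2 -121.8  127. ] F [ 0.8 -0.  -2.1] gap 27.6 j [-0.25  0.35  1.66 -0.11  1.12 -1.8 ]
ROW [-0.09, -0.45, 6.52] [-0.003, -0.01, -0.0]
```

View pics/side7c.png

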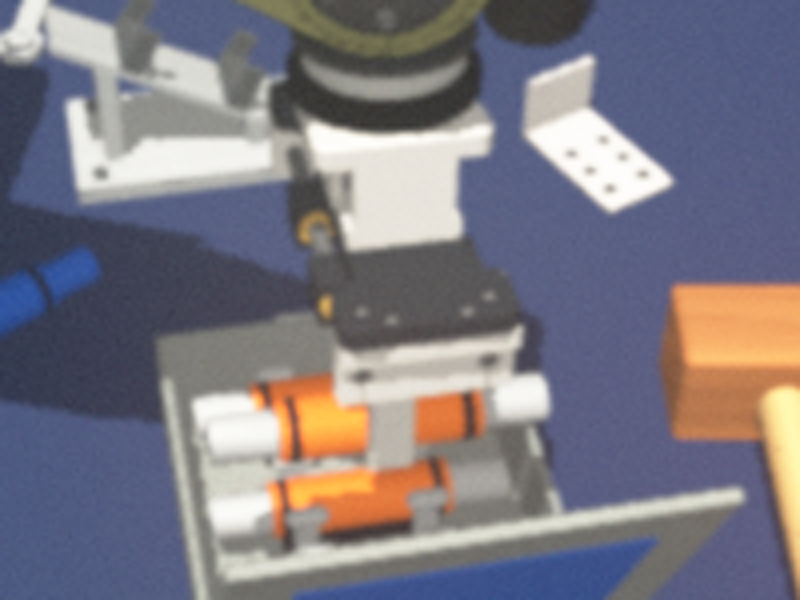

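Run:
```python
from h import *
S=reg("pics/side7.png",285,272,360,297)
for a,c,b in S: print(a,c,ends(b))
for dx in(-45,0,45): print(dx,proj("side",[524.2+dx,-120+dx*.0305,144.4]), proj("side",[524.2+dx*75/45,-120+dx*.0305,144.4]))
```

```text
314.5 (308.14096449390564, 284.0312665606783) (array([320.408, 281.744], dtype=float32), array([294.712, 286.416], dtype=float32))
-45 [299.80104233 287.04862248] [282.67305209 289.0428951 ]
0 [325.06658086 283.51364587] [325.06658086 283.51364587]
45 [349.92708328 280.03533907] [366.4041425  278.12212298]
```

Emit:
{"fn": "servo_tool", "kwargs": {"series": [[0, -0.4, 1, 0, -0.01, 0], [-0.1, -0.5, 2.2, 0, -0.01, 0], [-0.1, -0.5, 3.4, 0, -0.01, 0], [-0.1, -0.5, 4.6, 0, -0.01, 0], [-0.1, -0.5, 5.6, 0, -0.01, 0], [-0.1, -0.5, 6.4, 0, -0.01, 0], [-0.1, -0.5, 7, 0, -0.01, 0], [-0.1, -0.5, 7.5, 0, -0.01, 0], [-0.1, -0.5, 7.7, 0, -0.01, 0], [-0.1, -0.5, 7.8, 0, -0.01, 0]]}}

```text
clock: 13.93
eef_pos: [524.4, -135.2, 49.2]
eef_rot: [-3.038, -0.0, -3.111]
wrist_force: [-0.0, 0.1, -2.6]
finger_gap: 27.2
```

Run:
```python
from h import *
R=tgt(3.172,0,0.1); z=R.apply([0,0,1])
go(np.array([524.7,-131.2,58])+17.5*z,R)
for n,(x,y,X,Y) in {"side":(230,180,430,330),"top":(330,170,540,300)}.items():
    im=camera(n)["pixels"][:,:,::-1]; cv2.imwrite(f"pics/{n}8.png",im); cv2.imwrite(f"pics/{n}8c.png",cv2.resize(im[y:Y,x:X],None,fx=3.8,fy=3.8,interpolation=2))
```

```text
t 13.93 pos [ 524.4 -135.2   49.2] F [-0.   0.1 -2.6] gap 27.2 j [-0.27  0.45  1.71 -0.12  0.95 -1.8 ]
ROW [-0.04, 0.31, 0.83] [-0.003, -0.0, 0.001]
```

View pics/side8c.png

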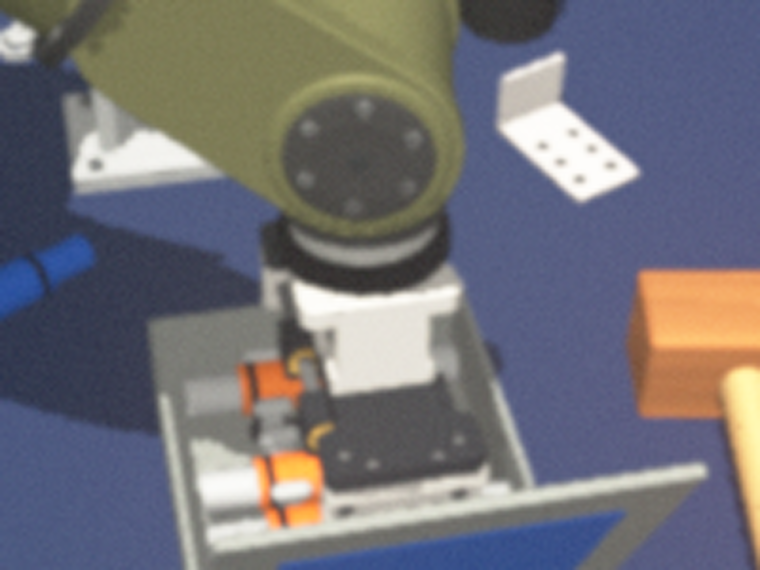

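View pics/top8c.png

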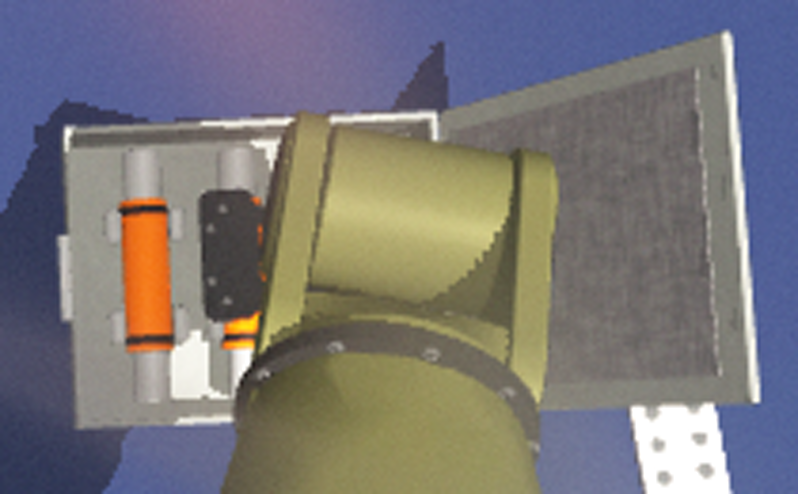

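Emit:
{"fn": "servo_tool", "kwargs": {"series": [[0, 0.2, 0, 0, 0, 0], [0, 0.3, 0.1, 0, 0, 0], [0, 0.3, 0.2, 0, 0, 0], [0, 0.3, 0.3, 0, 0, 0], [0, 0.3, 0.4, 0, 0, 0], [0, 0.3, 0.5, 0, 0, 0], [0, 0.3, 0.6, 0, 0, 0], [0, 0.3, 0.7, 0, 0, 0], [0, 0.3, 0.77, 0, 0, 0], [0, 0.3, 0.82, 0, 0, 0]]}}

```text
clock: 14.87
eef_pos: [524.7, -133.2, 41.4]
eef_rot: [-3.038, 0.001, -3.11]
wrist_force: [-0.7, -0.3, 5.9]
finger_gap: 27.4
```

Emit:
{"fn": "servo_tool", "kwargs": {"series": [[0, 0, 0, 0, 0, 0], [0, 0, 0, 0, 0, 0], [0, 0, 0, 0, 0, 0], [0, 0, 0, 0, 0, 0], [0, 0, -0.5, 0, 0, 0], [0, 0, -1.5, 0, 0, 0], [0, 0, -3, 0, 0, 0], [0, 0, -4.5, 0, 0, 0], [0, 0, -5.5, 0, 0, 0], [0, 0, -5.5, 0, 0, 0]], "gripper": 4.4}}

```text
clock: 15.7
eef_pos: [525.3, -127.4, 98.2]
eef_rot: [-3.037, 0.003, -3.11]
wrist_force: [0.7, -0.1, -0.2]
finger_gap: 43.8
```

Run:
```python
from h import *
R=tgt(3.172,0,0.1); z=R.apply([0,0,1])
go(np.array([524.7,-131.2,74]),R)
for n,(x,y,X,Y) in {"side":(230,180,430,330)}.items():
    im=camera(n)["pixels"][:,:,::-1]; cv2.imwrite(f"pics/{n}9.png",im); cv2.imwrite(f"pics/{n}9c.png",cv2.resize(im[y:Y,x:X],None,fx=3.8,fy=3.8,interpolation=2))
```

```text
t 15.7 pos [ 525.3 -127.4   98.2] F [ 0.7 -0.1 -0.2] gap 43.8 j [-0.26  0.38  1.69 -0.11  1.05 -1.8 ]
ROW [0.08, -0.12, 2.45] [-0.005, 0.003, 0.001]
```

View pics/side9c.png

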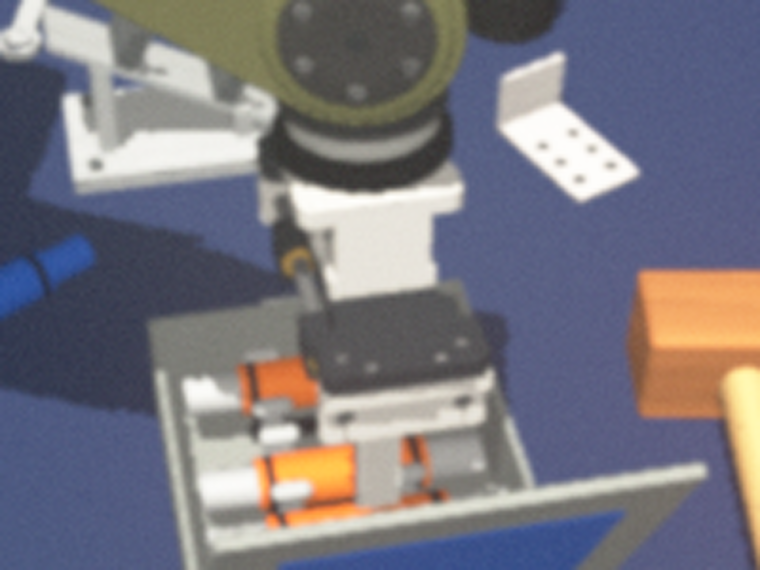

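Emit:
{"fn": "servo_tool", "kwargs": {"series": [[0, 0, 0, 0, 0, 0], [0.1, -0.1, 0, 0, 0, 0], [0.1, -0.1, 0, 0, 0, 0], [0.1, -0.1, 0.5, 0, 0, 0], [0.1, -0.1, 1, 0, 0, 0], [0.1, -0.1, 1.5, 0, 0, 0], [0.1, -0.1, 1.9, 0, 0, 0], [0.1, -0.1, 2.2, 0, 0, 0], [0.1, -0.1, 2.4, 0, 0, 0], [0.1, -0.1, 2.4, 0, 0, 0]], "gripper": 0}}

```text
clock: 16.58
eef_pos: [523.1, -130.8, 71.3]
eef_rot: [-3.038, -0.001, -3.111]
wrist_force: [0.1, -0.3, -0.4]
finger_gap: 0.5
```

Run:
```python
from h import *
R=tgt(3.172,0,0.1)
go(np.array([524.7,-131.2,60]),R)
```

```text
t 16.58 pos [ 523.1 -130.8   71.3] F [ 0.1 -0.3 -0.4] gap 0.5 j [-0.26  0.42  1.71 -0.12  0.99 -1.8 ]
ROW [-0.16, 0.07, 1.13] [-0.003, -0.001, 0.001]
```

Emit:
{"fn": "servo_tool", "kwargs": {"series": [[-0.1, 0.01, 0.12, 0, 0, 0], [-0.1, 0.02, 0.24, 0, 0, 0], [-0.1, 0.03, 0.36, 0, 0, 0], [-0.1, 0.04, 0.48, 0, 0, 0], [-0.1, 0.06, 0.6, 0, 0, 0], [-0.1, 0.07, 0.72, 0, 0, 0], [-0.1, 0.08, 0.84, 0, 0, 0], [-0.1, 0.1, 0.96, 0, 0, 0], [-0.1, 0.11, 1.08, 0, 0, 0], [-0.1, 0.12, 1.2, 0, 0, 0]]}}

```text
clock: 17.42
eef_pos: [524.1, -130.8, 59.5]
eef_rot: [-3.038, -0.001, -3.111]
wrist_force: [-0.2, 0.9, 1.7]
finger_gap: 0.3
```

Run:
```python
from h import *
R=tgt(3.172,0,0.1)
go(np.array([524.7,-131.2,56]),R)
```

```text
t 17.42 pos [ 524.1 -130.8   59.5] F [-0.2  0.9  1.7] gap 0.3 j [-0.26  0.43  1.71 -0.12  0.97 -1.8 ]
ROW [-0.06, -0.0, 0.35] [-0.003, -0.001, 0.001]
```

Emit:
{"fn": "servo_tool", "kwargs": {"series": [[0, 0, 0.03, 0, 0, 0], [0, 0.01, 0.06, 0, 0, 0], [0, 0.01, 0.09, 0, 0, 0], [0, 0.01, 0.12, 0, 0, 0], [0, 0.01, 0.15, 0, 0, 0], [0, 0.02, 0.18, 0, 0, 0], [0, 0.02, 0.21, 0, 0, 0], [0, 0.02, 0.24, 0, 0, 0], [0, 0.03, 0.27, 0, 0, 0], [0, 0.03, 0.3, 0, 0, 0]]}}

```text
clock: 18.25
eef_pos: [524.3, -130.9, 56.7]
eef_rot: [-3.038, -0.0, -3.111]
wrist_force: [0.4, 0.8, 1.5]
finger_gap: 0.7
```

Emit:
{"fn": "servo_tool", "kwargs": {"series": [[0, 0, 0.03, 0, 0, 0], [0, 0.01, 0.06, 0, 0, 0], [0, 0.01, 0.09, 0, 0, 0], [0, 0.01, 0.12, 0, 0, 0], [0, 0.01, 0.15, 0, 0, 0], [0, 0.02, 0.18, 0, 0, 0], [0, 0.02, 0.21, 0, 0, 0], [0, 0.02, 0.24, 0, 0, 0], [0, 0.03, 0.27, 0, 0, 0], [0, 0.03, 0.3, 0, 0, 0]]}}

```text
clock: 19.08
eef_pos: [524.5, -130.9, 53.8]
eef_rot: [-3.038, 0.0, -3.11]
wrist_force: [1.3, 1.3, 2.9]
finger_gap: 0.2
```

Emit:
{"fn": "servo_tool", "kwargs": {"series": [[0, 0, 0.03, 0, 0, 0], [0, 0.01, 0.06, 0, 0, 0], [0, 0.01, 0.09, 0, 0, 0], [0, 0.01, 0.12, 0, 0, 0], [0, 0.01, 0.15, 0, 0, 0], [0, 0.02, 0.18, 0, 0, 0], [0, 0.02, 0.21, 0, 0, 0], [0, 0.02, 0.24, 0, 0, 0], [0, 0.03, 0.27, 0, 0, 0], [0, 0.03, 0.3, 0, 0, 0]]}}

```text
clock: 19.92
eef_pos: [524.9, -131.3, 53.2]
eef_rot: [-3.037, 0.002, -3.111]
wrist_force: [-11.3, 4.6, 36.1]
finger_gap: 0.3
```

Emit:
{"fn": "servo_tool", "kwargs": {"series": [[0, 0, -0.3, 0, 0, 0], [0, 0, -0.8, 0, 0, 0], [0, 0, -2, 0, 0, 0], [0, 0, -5, 0, 0, 0], [0, 0, -9, 0, 0, 0], [0, 0, -13, 0, 0, 0], [0, -1, -17, -0.03, 0, 0], [0, -2, -21, -0.07, 0, 0], [0, -3, -25, -0.1, 0, 0], [0, -3, -26, -0.1, 0, 0]]}}

```text
clock: 20.75
eef_pos: [525.0, -135.3, 319.6]
eef_rot: [-3.137, 0.008, -3.112]
wrist_force: [-1.2, 0.4, 1.0]
finger_gap: 0.4
```

Run:
```python
from h import *
go(np.array([528,-325,310]),tgt(3.172))
```

```text
t 20.75 pos [ 525.  -135.3  319.6] F [-1.2  0.4  1. ] gap 0.4 j [-0.32  0.22  1.36 -0.    1.55 -1.92]
ROW [0.28, -18.96, 1.05] [-0.005, 0.008, -0.0]
```

Emit:
{"fn": "servo_tool", "kwargs": {"series": [[0, -2, 0, 0, 0, 0], [0, -4.5, 0, 0, 0, 0], [0, -7, 0, 0, 0, 0], [0, -9.5, 0, 0, 0, 0], [0, -12, 0, 0, 0, 0], [0, -14.5, 0, 0, 0, 0], [0, -16.5, 0, 0, 0, 0], [0, -18, 0, 0, 0, 0], [0, -19, 0, 0, 0, 0], [0, -19, 0, 0, 0, 0]]}}

```text
clock: 21.58
eef_pos: [530.0, -325.0, 312.6]
eef_rot: [-3.138, -0.001, -3.112]
wrist_force: [-0.3, 1.0, -0.2]
finger_gap: 0.2
```

Run:
```python
from h import *
go(np.array([528,-325,310]),tgt(3.172))
for n,(x,y,X,Y) in {"side":(240,200,440,350),"top":(330,170,540,300)}.items():
    im=camera(n)["pixels"][:,:,::-1]; cv2.imwrite(f"pics/{n}10.png",im); cv2.imwrite(f"pics/{n}10c.png",cv2.resize(im[y:Y,x:X],None,fx=3.8,fy=3.8,interpolation=2))
```

```text
t 21.58 pos [ 530.  -325.   312.6] F [-0.3  1.  -0.2] gap 0.2 j [-0.61  0.42  1.12 -0.    1.6  -2.21]
ROW [0.2, 0.01, 0.26] [-0.003, -0.001, -0.001]
```

View pics/side10c.png

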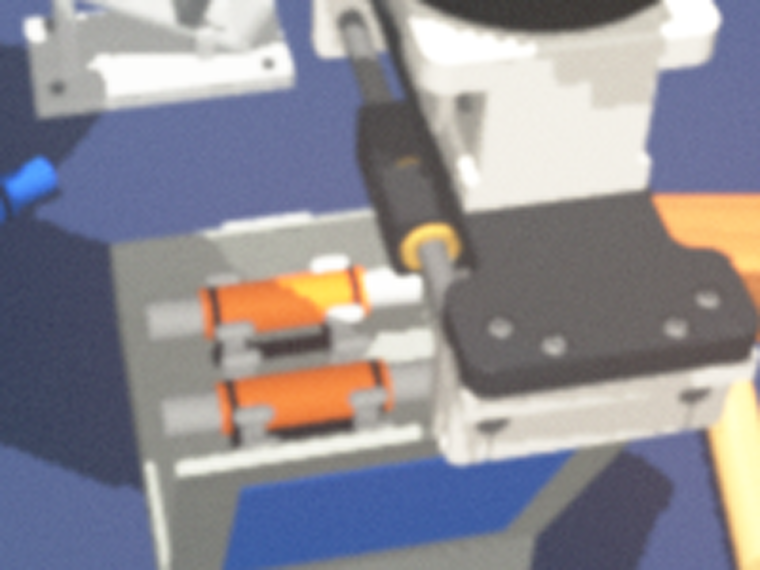

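View pics/top10c.png

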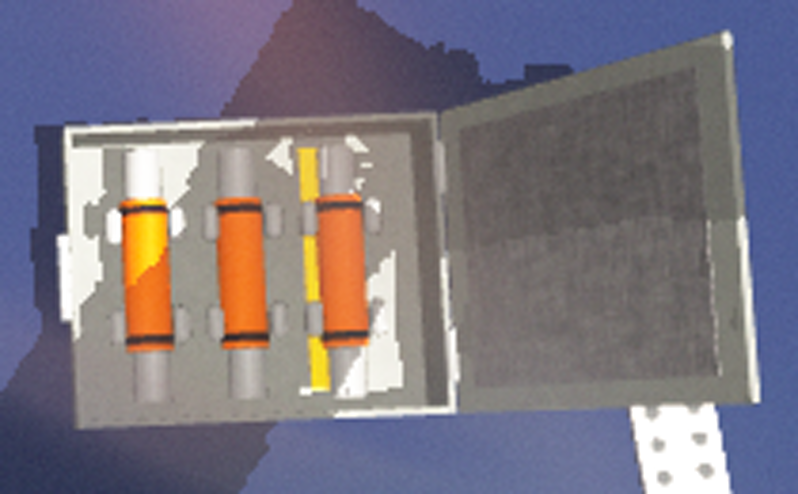

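Emit:
{"fn": "servo_tool", "kwargs": {"series": [[0, 0, 1, 0, 0, 0], [0.1, 0, 2, 0, 0, 0], [0.1, 0, 3, 0, 0, 0], [0.1, 0, 4, 0, 0, 0], [0.1, 0, 5, 0, 0, 0], [0.1, 0, 5.8, 0, 0, 0], [0.1, 0, 6.4, 0, 0, 0], [0.1, 0, 6.7, 0, 0, 0], [0.1, 0, 6.8, 0, 0, 0], [0.1, 0, 6.8, 0, 0, 0]]}}

```text
clock: 22.52
eef_pos: [529.4, -324.1, 245.1]
eef_rot: [-3.138, -0.0, -3.111]
wrist_force: [0.4, 0.2, 0.3]
finger_gap: 0.5
```

```bash
cat >> h.py <<'E'
def lidw(a,r=207,hy=12.5): 
    return np.array([-190.0+r*np.cos(a)-6*np.sin(a)-hy, 58.5+r*np.sin(a)+6*np.cos(a)])
E
python3 - <<'E'
from h import *
go(np.array([528,-300,245]),tgt(3.172))
for a in np.arange(2.0,-0.01,-.1): print(round(a,2),lidw(a).round(1))
E
```

```text
t 22.52 pos [ 529.4 -324.1  245.1] F [0.4 0.2 0.3] gap 0.5 j [-0.61  0.44  1.25 -0.    1.46 -2.21]
ROW [0.06, 2.42, 0.0] [-0.004, -0.0, 0.001]
2.0 [-294.1  244.2]
1.9 [-275.1  252.4]
1.8 [-255.4  258.7]
1.7 [-235.1  263. ]
1.6 [-214.5  265.2]
1.5 [-193.8  265.4]
1.4 [-173.2  263.5]
1.3 [-152.9  259.6]
1.2 [-133.1  253.6]
1.1 [-114.   245.7]
1.0 [-95.7 235.9]
0.9 [-78.5 224.4]
0.8 [-62.6 211.2]
0.7 [-48.  196.4]
0.6 [-35.  180.3]
0.5 [-23.7 163. ]
0.4 [-14.2 144.6]
0.3 [ -6.5 125.4]
0.2 [ -0.8 105.5]
0.1 [ 2.9 85.1]
-0.0 [ 4.5 64.5]
```

Emit:
{"fn": "servo_tool", "kwargs": {"series": [[0, 0.8, 0, 0, 0, 0], [0, 1.5, 0, 0, 0, 0], [0, 2.1, 0, 0, 0, 0], [0, 2.6, 0, 0, 0, 0], [0, 3.2, 0, 0, 0, 0], [0, 3.9, -0.3, 0, 0, 0], [0, 4.6, -0.6, 0, 0, 0], [0, 5.3, -0.9, 0, 0, 0], [0, 6.1, -1.1, 0, 0, 0], [0, 6.9, -1.4, 0, 0, 0]]}}

```text
clock: 23.35
eef_pos: [527.1, -254.3, 259.0]
eef_rot: [-3.138, -0.0, -3.111]
wrist_force: [0.2, -2.4, -1.0]
finger_gap: 0.8
```

Run:
```python
from h import *
go(np.array([528,-193.8,265.4]),tgt(3.172))
for n,(x,y,X,Y) in {"side":(240,200,440,350),"top":(330,170,540,300)}.items():
    im=camera(n)["pixels"][:,:,::-1]; cv2.imwrite(f"pics/{n}11.png",im); cv2.imwrite(f"pics/{n}11c.png",cv2.resize(im[y:Y,x:X],None,fx=3.8,fy=3.8,interpolation=2))
```

```text
t 23.35 pos [ 527.1 -254.3  259. ] F [ 0.2 -2.4 -1. ] gap 0.8 j [-0.51  0.35  1.34 -0.    1.46 -2.11]
ROW [-0.28, 6.04, -0.66] [-0.003, -0.0, 0.001]
```

View pics/top11c.png

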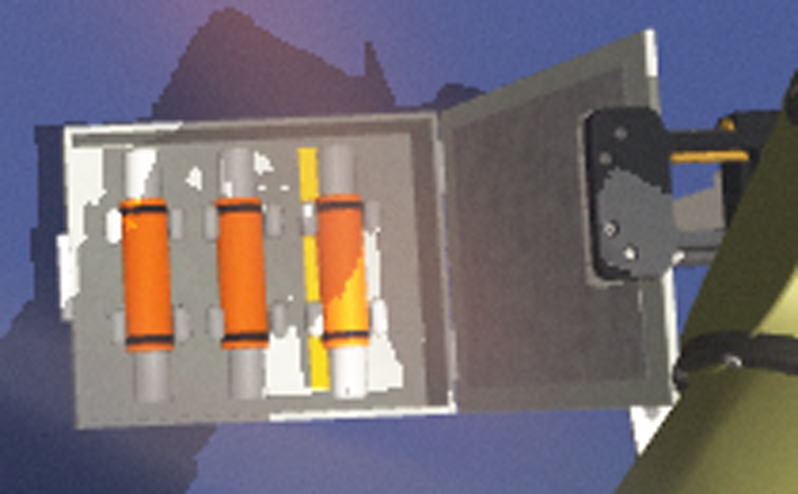

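Emit:
{"fn": "servo_tool", "kwargs": {"series": [[0, 0.7, -0.1, 0, 0, 0], [0, 1.5, -0.3, 0, 0, 0], [0, 2.3, -0.4, 0, 0, 0], [0, 3.1, -0.5, 0, 0, 0], [0, 3.9, -0.6, 0, 0, 0], [0, 4.7, -0.65, 0, 0, 0], [0, 5.5, -0.65, 0, 0, 0], [0, 6.3, -0.6, 0, 0, 0], [0, 7.1, -0.55, 0, 0, 0], [0, 7.9, -0.45, 0, 0, 0]]}}

```text
clock: 24.28
eef_pos: [524.8, -175.3, 263.2]
eef_rot: [-3.138, 0.0, -3.111]
wrist_force: [-0.4, -2.4, 2.0]
finger_gap: 0.2
```

Run:
```python
from h import *
s=read_state(); p=s["eef_pos"]; print(p,s["wrist_force"],s["joints"].round(2))
for a in np.arange(1.4,.75,-.05): w=lidw(a); print(round(a,2),((w[0]-p[1])/10).round(2),(-(w[1]-p[2])/10).round(2))
```

```text
[ 524.76905639 -175.2572524   263.17599336] [-0.42710665 -2.43953439  2.00951795] [-0.39  0.27  1.43 -0.    1.44 -1.99]
1.4 0.2 -0.03
1.35 1.22 0.14
1.3 2.23 0.36
1.25 3.23 0.63
1.2 4.22 0.96
1.15 5.18 1.33
1.1 6.13 1.75
1.05 7.05 2.21
1.0 7.96 2.72
0.95 8.83 3.28
0.9 9.67 3.88
0.85 10.49 4.52
0.8 11.27 5.2
```

Emit:
{"fn": "servo_tool", "kwargs": {"series": [[0, 0.8, 0.06, 0, 0, 0], [0, 1.6, 0.22, 0, 0, 0], [0, 2.4, 0.4, 0, 0, 0], [0, 3.2, 0.63, 0, 0, 0], [0, 4, 0.88, 0, 0, 0], [0, 4.8, 1.18, 0, 0, 0], [0, 5.6, 1.5, 0, 0, 0], [0, 6.4, 1.88, 0, 0, 0], [0, 7.2, 2.3, 0, 0, 0], [0, 7.96, 2.72, 0, 0, 0]]}}

```text
clock: 25.12
eef_pos: [522.2, -95.7, 235.1]
eef_rot: [-3.138, -0.0, -3.111]
wrist_force: [-0.3, -1.6, 1.3]
finger_gap: 0.4
```

Run:
```python
from h import *
s=read_state(); p=s["eef_pos"]; print(p,s["wrist_force"],s["joints"].round(2))
for a in np.arange(1.0,.5,-.05): w=lidw(a); print(round(a,2),((w[0]-p[1])/10).round(2),(-(w[1]-p[2])/10).round(2))
im=camera("side")["pixels"][:,:,::-1]; cv2.imwrite("pics/s12.png",im[120:420,200:520])
```

```text
[522.2090588  -95.72451887 235.08819343] [-0.25180244 -1.56824187  1.31877642] [-0.25  0.24  1.53 -0.    1.37 -1.85]
1.0 0.0 -0.08
0.95 0.88 0.47
0.9 1.72 1.07
0.85 2.53 1.71
0.8 3.31 2.39
0.75 4.06 3.11
0.7 4.77 3.86
0.65 5.44 4.65
0.6 6.07 5.48
0.55 6.66 6.33
```

View pics/s12.png

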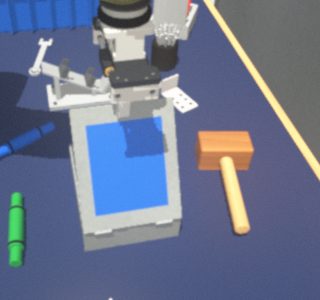

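Emit:
{"fn": "servo_tool", "kwargs": {"series": [[0, 0.7, 0.37, 0, 0, 0], [0, 1.4, 0.84, 0, 0, 0], [0, 2.05, 1.32, 0, 0, 0], [0, 2.7, 1.85, 0, 0, 0], [0, 3.3, 2.4, 0, 0, 0], [0, 3.9, 2.95, 0, 0, 0], [0, 4.5, 3.55, 0, 0, 0], [0, 5.05, 4.2, 0, 0, 0], [0, 5.6, 4.85, 0, 0, 0], [0, 6.07, 5.48, 0, 0, 0]]}}

```text
clock: 26.0
eef_pos: [520.3, -35.5, 179.8]
eef_rot: [-3.138, -0.0, -3.11]
wrist_force: [-0.5, 0.7, 1.0]
finger_gap: 0.3
```

Run:
```python
from h import *
s=read_state(); p=s["eef_pos"]; print(p,s["wrist_force"],s["joints"].round(2))
for a in np.arange(.6,-.01,-.05): w=lidw(a); print(round(a,2),((w[0]-p[1])/10).round(2),(-(w[1]-p[2])/10).round(2))
```

```text
[520.3051511  -35.51072449 179.82456049] [-0.5236132   0.65365107  1.01508513] [-0.14  0.26  1.63 -0.    1.25 -1.74]
0.6 0.05 -0.05
0.55 0.63 0.8
0.5 1.18 1.68
0.45 1.68 2.59
0.4 2.13 3.52
0.35 2.54 4.47
0.3 2.9 5.44
0.25 3.21 6.43
0.2 3.47 7.43
0.15 3.68 8.45
0.1 3.84 9.47
0.05 3.95 10.5
-0.0 4.0 11.53
```

Emit:
{"fn": "servo_tool", "kwargs": {"series": [[0, 0.5, 0.6, 0, 0, 0], [0, 0.95, 1.3, 0, 0, 0], [0, 1.35, 2, 0, 0, 0], [0, 1.75, 2.7, 0, 0, 0], [0, 2.1, 3.4, 0, 0, 0], [0, 2.4, 4.1, 0, 0, 0], [0, 2.65, 4.8, 0, 0, 0], [0, 2.9, 5.4, 0, 0, 0], [0, 3.05, 5.9, 0, 0, 0], [0, 3.2, 6.4, 0, 0, 0]]}}

```text
clock: 26.83
eef_pos: [519.3, -4.2, 115.9]
eef_rot: [-3.138, -0.001, -3.111]
wrist_force: [-0.9, -0.7, 0.7]
finger_gap: 0.5
```

Emit:
{"fn": "servo_tool", "kwargs": {"series": [[0, 0.1, 0.4, 0, 0, 0], [0, 0.2, 0.8, 0, 0, 0], [0, 0.25, 1.2, 0, 0, 0], [0, 0.35, 1.6, 0, 0, 0], [0, 0.4, 2, 0, 0, 0], [0, 0.5, 2.4, 0, 0, 0], [0, 0.55, 2.8, 0, 0, 0], [0, 0.6, 3.1, 0, 0, 0], [0, 0.65, 3.3, 0, 0, 0], [0, 0.65, 3.5, 0, 0, 0]]}}

```text
clock: 27.67
eef_pos: [519.1, 2.1, 81.2]
eef_rot: [-3.138, -0.0, -3.111]
wrist_force: [-0.9, -1.0, 1.3]
finger_gap: 0.6
```

Run:
```python
from h import *
s=read_state(); p=s["eef_pos"]; print(p,s["wrist_force"],s["joints"].round(2))
for a in np.arange(.1,-.01,-.05): w=lidw(a); print(round(a,2),((w[0]-p[1])/10).round(2),(-(w[1]-p[2])/10).round(2))
```

```text
[519.13746321   2.07850187  81.21854985] [-0.91560029 -0.95814669  1.27458741] [-0.06  0.37  1.74 -0.    1.03 -1.66]
0.1 0.08 -0.39
0.05 0.19 0.64
0.0 0.24 1.67
```

Slow final closing.

Emit:
{"fn": "servo_tool", "kwargs": {"series": [[0, 0.05, 0.15, 0, 0, 0], [0, 0.1, 0.3, 0, 0, 0], [0, 0.1, 0.45, 0, 0, 0], [0, 0.15, 0.6, 0, 0, 0], [0, 0.15, 0.75, 0, 0, 0], [0, 0.2, 0.9, 0, 0, 0], [0, 0.2, 1.0, 0, 0, 0], [0, 0.2, 1.1, 0, 0, 0], [0, 0.2, 1.2, 0, 0, 0], [0, 0.2, 1.3, 0, 0, 0]]}}

```text
clock: 28.5
eef_pos: [519.1, 4.0, 68.4]
eef_rot: [-3.138, -0.0, -3.111]
wrist_force: [0.8, -0.1, 0.5]
finger_gap: 0.1
```

Emit:
{"fn": "servo_tool", "kwargs": {"series": [[0, 0, 0.05, 0, 0, 0], [0, 0, 0.1, 0, 0, 0], [0, 0, 0.15, 0, 0, 0], [0, 0, 0.2, 0, 0, 0], [0, 0, 0.25, 0, 0, 0], [0, 0, 0.3, 0, 0, 0], [0, 0, 0.35, 0, 0, 0], [0, 0, 0.4, 0, 0, 0], [0, 0, 0.42, 0, 0, 0], [0, 0, 0.42, 0, 0, 0]]}}

```text
clock: 29.33
eef_pos: [519.2, 4.0, 64.7]
eef_rot: [-3.138, -0.0, -3.111]
wrist_force: [-2.7, 0.6, 7.3]
finger_gap: 0.4
```

Emit:
{"fn": "servo_tool", "kwargs": {"series": [[0, 0, 0.02, 0, 0, 0], [0, 0, 0.04, 0, 0, 0], [0, 0, 0.06, 0, 0, 0], [0, 0, 0.07, 0, 0, 0], [0, 0, 0.08, 0, 0, 0], [0, 0, 0.08, 0, 0, 0], [0, 0, 0.08, 0, 0, 0], [0, 0, 0.08, 0, 0, 0], [0, 0, 0.08, 0, 0, 0], [0, 0, 0.08, 0, 0, 0]]}}

```text
clock: 30.17
eef_pos: [519.2, 4.0, 64.6]
eef_rot: [-3.138, 0.0, -3.11]
wrist_force: [-6.3, 0.6, 15.9]
finger_gap: 0.4
```

Emit:
{"fn": "servo_tool", "kwargs": {"series": [[0, 0, -0.2, 0, 0, 0], [0, 0, -0.6, 0, 0, 0], [0, 0, -2, 0, 0, 0], [0, 0, -4, 0, 0, 0], [0, 0, -7, 0, 0, 0], [0, 0, -10, 0, 0, 0], [0, 3, -13, 0, 0, 0], [0, 7, -16, 0, 0, 0], [0, 11, -18, 0, 0, 0], [0, 15, -18, 0, 0, 0]]}}

```text
clock: 31.0
eef_pos: [515.4, 146.4, 245.8]
eef_rot: [-3.139, 0.005, -3.112]
wrist_force: [0.5, -0.3, -0.5]
finger_gap: 0.1
```

Emit:
{"fn": "servo_tool", "kwargs": {"series": [[0, 4, 0, 0, 0, 0], [0, 8, 0, 0, 0, 0], [0, 11, 0, 0, 0, 0], [0, 13, 0, 0, 0, 0], [0, 14, 0, 0, 0, 0], [0, 14, 0, 0, 0, 0], [0, 14, 0, 0, 0, 0], [0, 14, 0, 0, 0, 0], [0, 14, 0, 0, 0, 0], [0, 14, 0, 0, 0, 0]]}}

```text
clock: 31.83
eef_pos: [510.7, 284.2, 241.6]
eef_rot: [-3.138, -0.0, -3.112]
wrist_force: [-0.0, 0.3, -0.4]
finger_gap: 0.0
```

Run:
```python
from h import *
for n in("side","top"):
    im=camera(n)["pixels"][:,:,::-1]; cv2.imwrite(f"pics/{n}13.png",im)
im=cv2.imread("pics/side13.png"); cv2.imwrite("pics/side13c.png",cv2.resize(im[220:390,240:410],None,fx=3.5,fy=3.5,interpolation=2))
```

```text
(no output)
```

View pics/side13c.png

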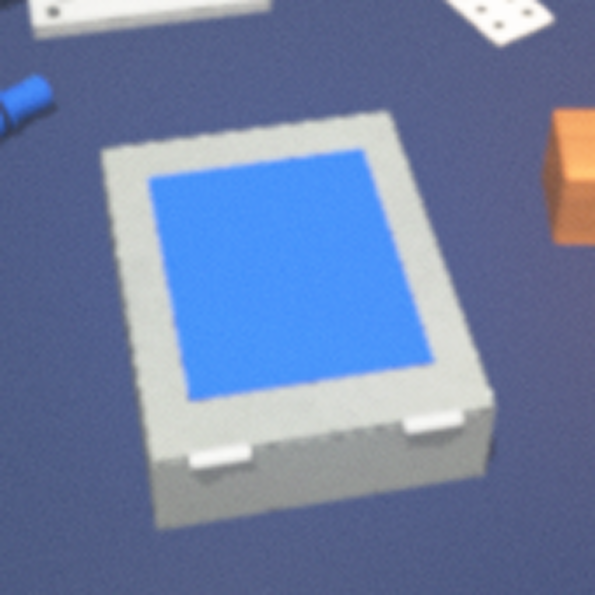

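View pics/top13.png

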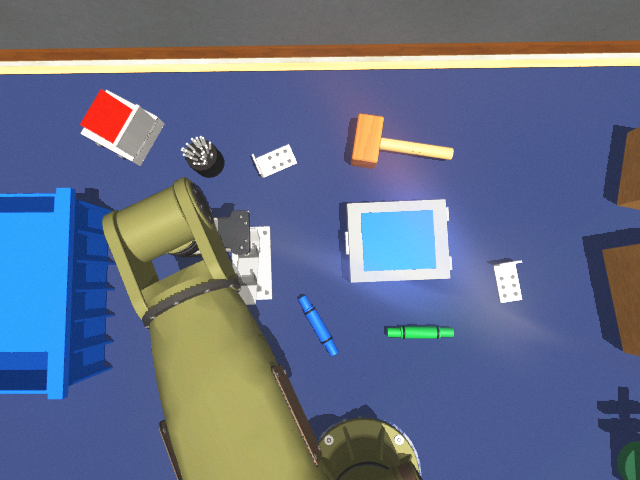

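Run:
```python
from h import *
s=lambda u,v:(u/3.5+240,v/3.5+220)
print(tri(s(103,150),(350.3,281.5)),tri(s(388,113),(346.3,203)))
print(sign_off())
```

```text
(array([433.03746156,  27.73490689,  62.13384768]), np.float64(0.009642985968697317)) (array([609.17691635,  34.44568221,  60.53524774]), np.float64(0.6329663860791445))
the job is handed in; nothing more can be done
None
```

I pressed the loose gauge down, moved the gauge from the sloping rest into the empty bay and pressed it down too, then closed the lid and handed the job in after about 32 s. `sign_off` reports no verdict.

- **Loose gauge (middle bay):** I pressed it with the shut fingertips until it stopped firmly, at about 30 N. Its centre came to rest about 31.4 mm up. Two camera views afterwards gave both ends at about 30.5 mm, so it is level.
- **Gauge from the rest (bay next to the hinge):** I set it on its clips and pressed it the same way. It stopped firmly at about 36 N with its centre about 39 mm up. The lid hid it from the side camera, so that it is down and level rests on the firm stop, the top view and the lid shutting flat.
- **Lid:** I closed it with the fingertips on its outer face, reading about 3 N or less at each check on the way down. I then pressed it to about 16 N with the tip at 64.6 mm, against 64.5 mm expected when fully shut. Rough camera estimates of the lid's free corners were 62.1 and 60.5 mm, a few millimetres lower; the open rim had also measured about 3 mm low.
- **Bench:** in the last picture the brackets, mallet and the blue and green look-alikes are where they were. The arm hid the spanner in that view.
- **Force readings:** while the gauges slid between the clips I read only about 1–3 N, less than the 8–20 N described, probably because I read it only at the end of each move.

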